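# Unlatch the cloth clamp and hold it up

## Task

Of the two cloth clamps on the cutting table, open the one that has the white pattern card under it: pull its latch knob sideways to the left against the spring, lift the bar off its ball, and raise the coupler end about 9 cm so that the card can be taken out. Finish while still holding the bar up steadily at that height with the gripper; leave the other clamp and everything else on the table alone.

Things in the scene. Friction and masses are not known exactly. Their poses are not given: they have to be found in the camera images.
- clamp_a: Fixed base of the clamp to open: of two alike clamps, the one with the white card (about 125 x 130 mm) under its shoe. Origin: on the table straight under the ball stud. x: level from ball to hinge, away from the robot (within 0.3 rad of straight ahead); y: level, to the left seen from the robot; z up. Ball 26 mm with a 28 mm collar below, foot 60 x 64 x 14 mm. Hinge pin: 245 mm along x, 54 mm up, parallel to y.
- bar_a: Its hinged aluminium bar, 30 mm wide; origin on the hinge pin, axes as clamp_a when down. The near end is a box coupler 56 x 48 mm over the ball. It swings up to 0.9 rad about the pin and falls when let go (4 N at the knob carries it). A bolt under the ball's collar locks it (2 mm play) until the latch is drawn over 8 mm; keep it drawn for the first 20 mm of lift.
- nose_a (a point): Middle of the top of the coupler roof, straight over the ball and 64 mm above the table when down, 245 mm from the hinge pin along the bar.
- knob_a (a point): Centre of the latch's pull knob: a black ball, 30 mm across, on a 12 mm stem on the steel latch plate over the coupler. 36 mm above the coupler roof (100 mm above the table when down); 15 mm free height between plate and knob. It moves with the latch and the bar; the bar can be lifted by it.
- latch_a (a joint): Travel of the sprung latch, in m: 0 closed, 0.018 fully drawn, over 0.008 the bar is free. It is drawn along clamp_a's +y (left seen from the robot; the coil spring sits on the coupler's right side). The spring pulls it shut: 4 N at 0, 9.4 N fully drawn. The knob is fixed to it.
- clamp_b: The other clamp, same build, with no card under its shoe: to be left alone. Origin and axes as for clamp_a. The clamps stand side by side, either one on the left, 260 to 430 mm apart at their balls.
- knob_b (a point): Centre of the other clamp's latch knob, as knob_a.
- spool: Bystander: small thread spool standing upright, 32 mm across and 40 mm tall, between the two clamps. Origin at its underside. To be left where it is.
- chalk: Bystander: flat white tailor's chalk, 45 x 32 x 9 mm, on the robot's side of the clamps. Origin at its underside. To be left where it is.
- screwdriver: Bystander: screwdriver with amber handle, 160 mm long, lying to the right. Origin at its underside. To be left where it is.
- shears: Bystander: steel tailor's shears, about 250 mm long, lying flat to the left. Origin at its pivot screw, on the table. To be left where it is.
- saucer: Bystander: white saucer, 120 mm across, 18 mm tall, to the right. Origin at its underside. To be left where it is.
- button_jar: Bystander: glass jar with steel lid, 56 mm across, 75 mm tall, to the right. Origin at its underside. To be left where it is.
- thread_cone: Bystander: blue cone of thread, 60 mm across its foot, 95 mm tall, far left. Origin at its underside. To be left where it is.

How it is judged (in metres and radians):
On the way, in this order (a step that is already met when the one before it is completed fails the run):
1. the latch of the clamp with the card is drawn clear of the ball, the bar still down (value of joint latch_a above 0.0075 m and height (world z) of nose_a below 0.075 m), for 0.05 s.
2. the bar is raised and held by the gripper (height (world z) of nose_a between 0.129 and 0.182 m and angular speed of bar_a below 0.1 rad/s and contact force between the fingers and bar_a above 1.5 N), for 0.3 s.
At the end, for the whole second after the job is handed in: The middle of the coupler roof of the clamp with the card is 129 to 182 mm above the table (raised by 65 to 118 mm), the bar is still (under 0.1 rad/s) and the gripper bears on the bar or its latch with more than 1.5 N, through the last second (all of step 2); the arm keeps its last pose, push and grip.
It fails at once if the other clamp's latch or bar is moved by more than 12 mm (distance of knob_b from where it was at the start of the episode above 0.012 m).
It fails at once if a bystander is displaced by more than 25 mm (distance of any of spool, chalk, screwdriver, shears, saucer, button_jar, thread_cone from where it was at the start of the episode above 0.025 m).
It also fails if it takes over 32 s, if anything falls off the work surface, if the arm or the gripper's body presses on something with over 40 N, if the wrist force passes 120 N, or if a joint passes its speed limit or range.

## Robot

A 6-joint arm with a two-finger parallel gripper is mounted at the origin on the work surface. World frame = base frame: x ahead of the robot, y to its left, z up, the work surface at z = 0. Lengths are in mm, angles in rad, forces in N, time in s.
With the tool pointing down it reaches from about 400 to 925 mm from the base axis. Payload 12.5 kg.
Tool frame: the origin (TCP) lies where the fingers leave the gripper's body, on its centre line; the fingertips stand 78 mm ahead of it and the grasp point (between the pads) lies 59 mm ahead of it (env.nose_length is the distance from the TCP to the fingertips, in mm); z points along the fingers, y is the line along which they close (so a half turn about z gives the same grasp; the last joint's range is limited). The gripper opens to 95 mm and grips with 3 to 60 N. Pads are 20 mm wide; open, the fingers measure 119 mm over their backs; the gripper's body (75 mm by 180 mm) begins 59 mm behind the grasp point.
Start: joints at [1.14, 0.491, 1.559, -0, 1.092, -0.106], TCP at [199.43, 592.339, 292.261] pointing down, gripper open.
Joint ranges: [-3.1, 3.1], [-0.84, 2.19], [0.05, 2.79], [-1.13, 4.28], [0.06, 2.93], [-2.69, 2.69]. Speed limits (rad/s): [2.22, 2.22, 2.79, 3.14, 3.14, 3.14].

## Interface

Orientations are given as [roll, pitch, yaw] about the fixed x, y, z axes, in that order (R = Rz(yaw) Ry(pitch) Rx(roll)).
In Python, from cell import env gives the robot as it stands. The module is installed in compiled form; this text tells all that it offers.
- The arm moves only by the tool send_rows, never from a script. Its argument "series" is text: rows parted by semicolons, each of 6 numbers parted by spaces: the shift along the tool's x, y, z as a fraction of full scale, then the turn, a rotation vector about the tool's x, y, z as a fraction of full scale. A call has 1 to 5 rows; each row shifts and turns the commanded pose from where the row before left it, along the tool's axes as they then stand; what a row does not reach is not made up. Full scale, the value 1, is 60 mm for a shift and 10 degrees for a turn. A row lasts 1/8 s, in which the tool goes at most 62.5 mm and 10.7 degrees, less where a joint would pass 70% of its speed; a pose out of reach is approached as far as the arm can. A call with a number of a shift or a turn outside -1 to 1 is refused whole. A call with a gripper value outside its range is refused whole. "fingers" is the opening, from 0 (shut) to 1 (fully open), set as the call begins (left out, the last holds). The fingers move at their own pace and stop on an object; the grip force is fixed at half the most. Time passes only in rows, so rows that do not move let the fingers close. It gives the time, the measured TCP pose, the force, the opening and the grip force at its end, in the units of the state.
- env.state(): the state, without advancing time (a new reading comes with each control period).
- env.read_camera(name): name is "scene" or "side" or "wrist"; returns a dict with "color" (400x640x3 uint8, red, green, blue), "z_map" (400x640 float32, mm along the optical axis (not along the pixel's ray), 0 where there is no reading), "fovy" (degrees; the focal length in pixels is half the picture's height over the tangent of half this angle, whatever the lens; pixels are square), "cx", "cy" (the principal point, pixels), "distortion" ([k1, k2, p1, p2, k3] as OpenCV has them; the pictures are not rectified), "R" (3x3) and "t" (3): a world point X has camera coordinates R X + t. Camera axes: x right, y down, z forward; pixel columns grow to the right and rows downward; lengths in mm; the calibration is good to about 2 mm. A picture is of the moment at which its call begins.
- env.job_done(): hands the job in; it is judged then, once.
The state is a dict: "t": time; "joints": joint angles; "qvel": joint speeds; "tau": joint torques, N m; "eef_pos": TCP position; "tcp_rot": TCP orientation; "ft_force": force on the tool from outside, world axes, zero at the start; "moment": the same for the moment, N m; "opening": opening from 0.0 (shut) to 1.0 (fully open); "grip_force": force on a finger pad.
Only numpy, scipy, OpenCV 4.12 (cv2) and the standard library are available. Lean on these libraries where they do the work, as an engineer would, in place of code of your own. Each camera call takes 0.05 s, during which the arm holds its last target. There are 200 camera calls.

## Working session

There is one attempt and no reset: what is moved stays moved. The work goes in short steps, Python scripts to look and compute and a tool call to move; the robot and the scene stay as the last step left them, time stands still between calls to the robot, and variables do not carry over. Pictures are saved under pics/ and viewed, at most 10 in all, crops included, and the job is handed in when it is done.

Besides the shell and the picture viewer there is one more tool, called after ">>>" in YAML: its name, and indented under it one key for each argument. send_rows: Moves the arm, as the interface text tells. Shift numbers are shares of 60 mm and turn numbers shares of 10 degrees, none past 1 either way. Its arguments: {"type":"object","properties":{"series":{"type":"string"},"fingers":{"type":"number"}},"required":["series"]}

```bash
mkdir -p pics
cat > h.py <<'E'
import numpy as np, cv2
from cell import env
def cam(n):
    c=env.read_camera(n); f=200/np.tan(np.radians(c['fovy'])/2)
    c['K']=np.array([[f,0,c['cx']],[0,f,c['cy']],[0,0,1]]); c['D']=np.array(c['distortion'],float)
    c['R']=np.array(c['R']);c['t']=np.array(c['t']); return c
def ray(c,u,v):
    p=cv2.undistortPoints(np.array([[[u,v]]],float),c['K'],c['D'])[0,0]
    d=c['R'].T@np.array([p[0],p[1],1]); return -c['R'].T@c['t'],d
def plane(c,u,v,z):
    o,d=ray(c,u,v); return o+d*(z-o[2])/d[2]
def pt(c,u,v):
    o,d=ray(c,u,v); return o+d*c['z_map'][int(v),int(u)]
def proj(c,X):
    return cv2.projectPoints(np.array([X],float),cv2.Rodrigues(c['R'])[0],c['t'],c['K'],c['D'])[0][0,0]
def save(c,n): cv2.imwrite('pics/'+n,c['color'][:,:,::-1])
E
python3 - <<'E'
from h import *
for n in('scene','side'):
    c=cam(n);save(c,n+'1.png');print(n,-c['R'].T@c['t'])
print(env.state())
E
```

```text
scene [1408.72012735  470.92029222 1104.67461198]
side [ 464.23619788 -795.87983074  812.9637521 ]
{'t': 0.1, 'joints': array([ 1.14039874e+00,  4.91477920e-01,  1.55937029e+00,  3.94637506e-06,
        1.09169784e+00, -1.05590613e-01]), 'qvel': array([-0.00095266, -0.0025827 , -0.00091281, -0.00052569, -0.00021392,
       -0.0012303 ]), 'tau': array([ 2.88601739e-03, -6.13624620e+01, -2.58606255e+01,  6.93967799e-02,
        4.70084965e-02, -9.86637451e-05]), 'eef_pos': array([199.37058774, 592.20903467, 291.73969327]), 'tcp_rot': array([-3.14064494e+00, -1.03963496e-04,  2.81678381e+00]), 'ft_force': array([ 0.3201287 ,  0.48172805, -0.58990014]), 'moment': array([ 0.03285764, -0.05438382, -0.01457239]), 'grip_force': 0.0, 'opening': 1.00060233109931}
```

View pics/scene1.png

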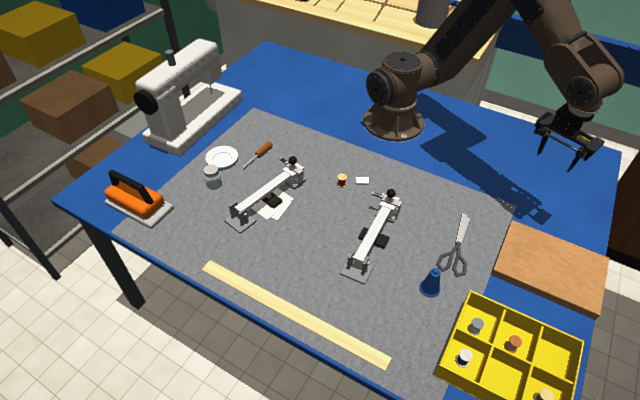

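View pics/side1.png

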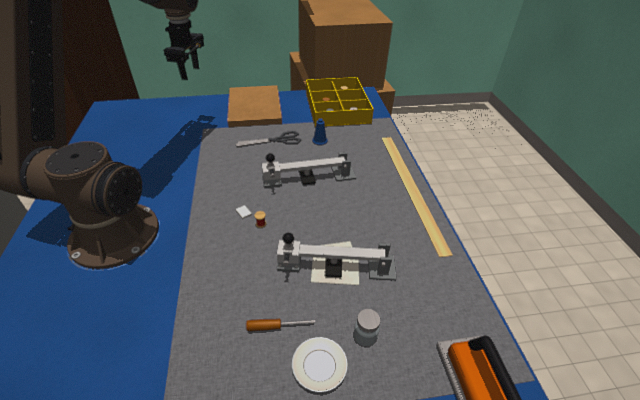

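The card lies under the clamp on the robot's right: its knob is at scene (292,160) and side (288,238). The other clamp's knob is at scene (391,194) and side (270,158). Next I'll triangulate both knobs.

Run:
```python
from h import *
S=cam('scene');D=cam('side')
def knob(c,u,v):
    g=c['color'].max(2); m=np.zeros_like(g); 
    m[v-9:v+10,u-9:u+10]=(g[v-9:v+10,u-9:u+10]<45)
    n,l,s,ce=cv2.connectedComponentsWithStats(m); i=1+s[1:,4].argmax(); print(s[i]); 
    x,y,w,h,_=s[i]; return x+(w-1)/2, y+min(w,h)/2-.5 
def tri(a,b):
    (o1,d1),(o2,d2)=a,b; d1=d1/np.linalg.norm(d1);d2=d2/np.linalg.norm(d2)
    s=np.linalg.lstsq(np.c_[d1,-d2],o2-o1,rcond=None)[0]; p,q=o1+s[0]*d1,o2+s[1]*d2; return (p+q)/2,np.linalg.norm(p-q)
for s,d in(((292,160),(288,238)),((391,193),(270,157))):
    ps=knob(S,*s);pd=knob(D,*d);print(ps,pd,tri(ray(S,*ps),ray(D,*pd)),plane(S,*ps,100),plane(D,*pd,100))
for n,c,a in(('scene',S,(225,145,320,240)),('side',D,(255,220,410,290))):
    x,y,X,Y=a; cv2.imwrite(f'pics/{n}c.png',cv2.resize(c['color'][y:Y,x:X,::-1],None,fx=5,fy=5,interpolation=2))
# axis of bar from depth: points 50..80mm high near clamp, white
c=D; P=np.array([pt(c,u,v) for v in range(225,285) for u in range(275,400) if c['z_map'][v,u]>0])
q=P[(P[:,2]>46)&(P[:,2]<70)]; print(len(q),q.mean(0)); 
vx,vy,x0,y0=cv2.fitLine(q[:,:2].astype(np.float32),cv2.DIST_HUBER,0,.01,.01).ravel();print(vx,vy,x0,y0,np.arctan2(vy,vx),q.min(0),q.max(0))
```

```text
[289 157   7   8  40]
[283 233  11  11  89]
(np.float64(292.0), np.float64(160.0)) (np.float64(288.0), np.float64(238.0)) (array([ 495.74149475, -165.50139933,   99.55719472]), np.float64(0.39640236946321167)) [ 495.91829859 -165.17406121  100.        ] [ 495.87239039 -166.05885068  100.        ]
[387 189   8   9  50]
[266 154   8   9  52]
(np.float64(390.5), np.float64(192.5)) (np.float64(269.5), np.float64(157.5)) (array([466.50632251, 183.86049043,  99.80353793]), np.float64(0.8428027836673606)) [466.16573267 184.02174869 100.        ] [466.80851932 183.09458438 100.        ]
1453 [ 610.99000766 -195.30514011   59.91396512]
0.98255646 -0.18596452 605.26263 -195.75333 -0.18705341 [ 463.97703827 -246.75083823   46.0025948 ] [ 759.15536752 -138.7668965    69.98065993]
```

View pics/sidec.png

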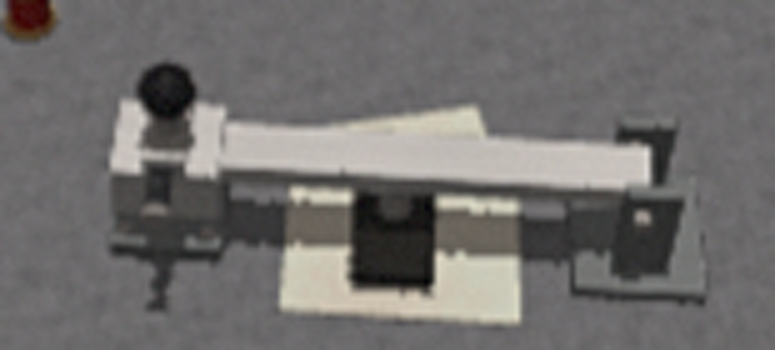

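View pics/scenec.png

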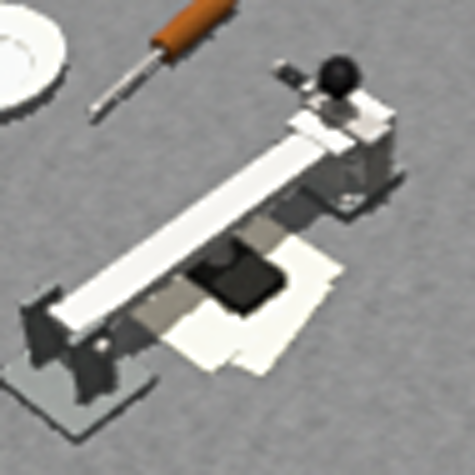

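Knob A is at about (496,-165.5,100), with the bar yawed about -0.18 rad. I'll carry the tool at its present height, around the base, to above the knob.

>>> send_rows:
  series: "-0.68 -0.55 0 0 0 0;-0.68 -0.55 0 0 0 0;-0.68 -0.55 0 0 0 0;-0.68 -0.55 0 0 0 0;-0.68 -0.55 0 0 0 0"

```text
t: 0.82
eef_pos: [340.8, 369.4, 292.3]
tcp_rot: [3.141, 0.0, 2.817]
ft_force: [-0.2, -0.6, -0.1]
opening: 1.0
grip_force: 0.0
```

>>> send_rows:
  series: "-0.68 -0.55 0 0 0 0;-0.68 -0.55 0 0 0 0;-0.68 -0.55 0 0 0 0;-0.68 -0.55 0 0 0 0;-0.68 -0.55 0 0 0 0"

```text
t: 1.45
eef_pos: [481.5, 147.8, 292.3]
tcp_rot: [3.141, 0.0, 2.817]
ft_force: [-0.6, 0.7, -0.5]
opening: 1.001
grip_force: 0.0
```

>>> send_rows:
  series: "-0.32 -0.82 0 0 0 0;-0.32 -0.82 0 0 0 0;-0.32 -0.82 0 0 0 0;-0.32 -0.82 0 0 0 0;-0.32 -0.82 0 0 0 0"

```text
t: 2.08
eef_pos: [493.1, -116.1, 292.2]
tcp_rot: [3.141, 0.0, 2.817]
ft_force: [1.6, -0.1, 0.1]
opening: 1.0
grip_force: 0.0
```

>>> send_rows:
  series: "-0.32 -0.82 0 0 0 0;0 0 0 0 0 -0.8;0 0 0 0 0 0"

```text
t: 2.45
eef_pos: [495.6, -167.6, 292.0]
tcp_rot: [3.141, -0.0, 2.955]
ft_force: [-0.7, 0.3, -0.2]
opening: 1.003
grip_force: 0.0
```

Run:
```python
from h import *
c=cam('wrist');save(c,'w1.png');D=cam('side')
s=env.state();print(s['t'],s['eef_pos'],s['tcp_rot'],s['joints'],s['ft_force'])
for n,k in(('w',c),('d',D)):
    z=k['z_map']; v,u=np.nonzero(z>0)
    p=cv2.undistortPoints(np.c_[u,v].astype(float)[:,None],k['K'],k['D'])[:,0]
    P=(np.c_[p,np.ones(len(p))]*z[v,u][:,None]-k['t'])@k['R']
    m=(k['color'][v,u].min(1)>120)&(P[:,2]>50)&(P[:,2]<75)&(P[:,0]>535)&(P[:,0]<730)&(P[:,1]<-120)&(P[:,1]>-260)
    q=P[m]; h=np.median(q[:,2]); q=q[abs(q[:,2]-h)<3]
    vx,vy,x0,y0=cv2.fitLine(q[:,:2].astype(np.float32),cv2.DIST_HUBER,0,.01,.01).ravel();print(n,len(q),h,vy/vx,y0+(495.8-x0)*vy/vx)
    m=(k['color'][v,u].max(1)<60)&(P[:,2]>95)&(P[:,2]<120)&(abs(P[:,0]-496)<30)&(abs(P[:,1]+165)<30)
    print('knob',m.sum(),P[m].min(0),P[m].max(0),proj(k,[495.8,-165.5,100]))
```

```text
2.55 [ 495.72034464 -166.7327229   292.17323133] [ 3.14138079e+00 -1.11037578e-04  2.95386302e+00] [-4.50861231e-01  3.46713979e-01  1.80675111e+00  2.10380202e-04
  9.88289901e-01 -1.83404366e+00] [-0.3661287   0.05116034 -0.34895259]
w 3053 61.03952749620823 -0.21024416 -162.83313
knob 920 [ 479.19736755 -176.8405953    99.18683507] [ 506.01638407 -148.98584627  115.41103622] [325.6782469  201.37988824]
d 631 61.24951355608532 -0.19835077 -168.27893
knob 97 [ 482.71933067 -181.46495409   95.97880315] [ 508.83916275 -159.50669949  115.72081078] [287.95227922 237.83804486]
```

View pics/w1.png

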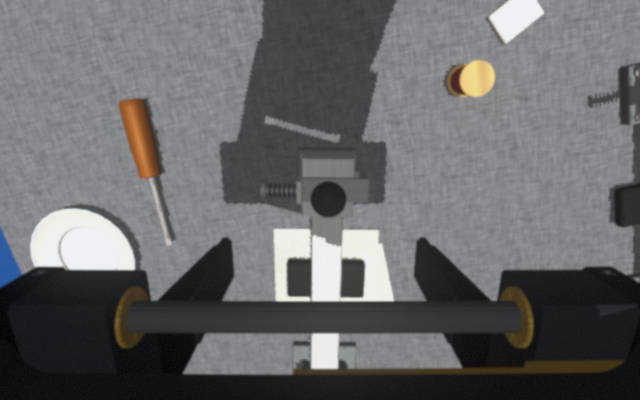

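The wrist view shows the knob at (328,199), within about 2 px of the projected estimate, and nothing stands in the fingers' way. I'll go down to TCP z = 155 and close.

>>> send_rows:
  series: "0 0.02 0.8 0 0 0.07;0 0 0.8 0 0 0;0 0 0.5 0 0 0;0 0 0.19 0 0 0;0 0 0 0 0 0"

```text
t: 3.18
eef_pos: [496.2, -165.6, 154.9]
tcp_rot: [3.141, -0.0, 2.944]
ft_force: [-0.1, 0.2, 0.8]
opening: 0.998
grip_force: 0.0
```

>>> send_rows:
  series: "0 0 0 0 0 0;0 0 0 0 0 0;0 0 0 0 0 0;0 0 0 0 0 0;0 0 0 0 0 0"
  fingers: 0

```text
t: 3.8
eef_pos: [496.0, -166.2, 154.9]
tcp_rot: [-3.141, 0.0, 2.944]
ft_force: [-7.8, -25.1, -1.8]
opening: 0.53
grip_force: 13.3
```

>>> send_rows:
  series: "0 0 0 0 0 0;0 0 0 0 0 0;0 0 0 0 0 0;0 0 0 0 0 0"

```text
t: 4.3
eef_pos: [495.3, -169.7, 154.9]
tcp_rot: [-3.136, 0.001, 2.945]
ft_force: [-13.3, -35.6, -2.3]
opening: 0.437
grip_force: 30.0
```

Run:
```python
from h import *
c=cam('wrist');D=cam('side');S=cam('scene')
a=c['color'][60:400,120:520]; 
b=cv2.resize(D['color'][180:290,230:360],None,fx=3,fy=3,interpolation=2)[:330]
cv2.imwrite('pics/g1.png',np.hstack([np.pad(a,((0,0),(0,0),(0,0))),np.pad(b,((0,10),(0,0),(0,0)))])[:,:,::-1])
s=env.state();print(s['eef_pos'],s['ft_force'],s['moment'],s['opening'],s['grip_force'])
```

```text
[ 495.33900135 -169.733967    154.86726891] [-13.1047527  -35.46979831  -3.18300885] [-6.87290386  2.56986598 -0.1388965 ] 0.4345749876862749 29.999020099639893
```

View pics/g1.png

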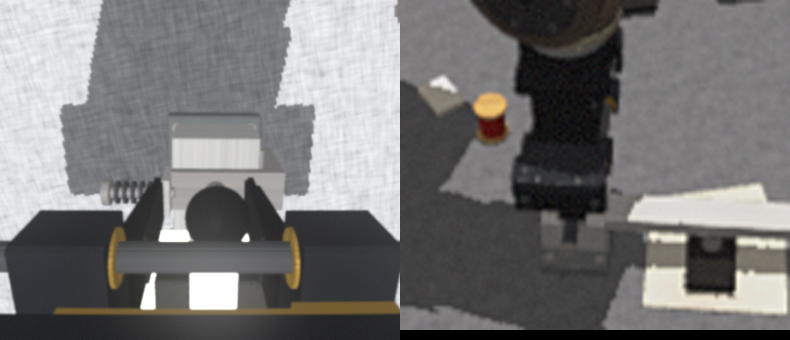

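The pictures show the right finger (image x≈155) stopped on something next to the spring, about 25 mm right of the knob. The left finger only just touches the knob. I'll open and measure the heights there.

>>> send_rows:
  series: "0 0 0 0 0 0;0 0 0 0 0 0;0 0 -0.5 0 0 0;0 0 -0.5 0 0 0;0 0 0 0 0 0"
  fingers: 1

```text
t: 5.08
eef_pos: [496.6, -165.9, 216.5]
tcp_rot: [-3.141, 0.003, 2.945]
ft_force: [0.3, -0.0, 0.4]
opening: 0.906
grip_force: 0.0
```

Run:
```python
from h import *
k=cam('wrist');s=env.state();print(s['eef_pos'],s['ft_force'],s['opening'])
z=k['z_map']; v,u=np.nonzero(z>0)
p=cv2.undistortPoints(np.c_[u,v].astype(float)[:,None],k['K'],k['D'])[:,0]
P=(np.c_[p,np.ones(len(p))]*z[v,u][:,None]-k['t'])@k['R']
th=-.203; d=P-[495.5,-165.3,0]; X=d[:,0]*np.cos(th)+d[:,1]*np.sin(th); Y=-d[:,0]*np.sin(th)+d[:,1]*np.cos(th)
g=np.full((15,24),-1.)
for x,y,h in zip(X,Y,P[:,2]):
    i,j=int((x+36)//5),int((y+60)//5)
    if 0<=i<15 and 0<=j<24: g[i,j]=max(g[i,j],h)
print('cols y',np.arange(-60,60,5)); 
for i in range(15): print(i*5-36,*['%4d'%a for a in g[i]])
m=(k['color'][v,u].max(1)<60)&(P[:,2]>92)&(abs(X)<25)&(abs(Y)<25)
print(m.sum(),X[m].min(),X[m].max(),Y[m].min(),Y[m].max(),P[m,2].max())
cv2.imwrite('pics/g2.png',k['color'][:,:,::-1])
```

```text
[ 496.12596    -165.7199222   215.25219653] [ 0.08097181  0.00565408 -0.98552267] 0.9524049895742778
cols y [-60 -55 -50 -45 -40 -35 -30 -25 -20 -15 -10  -5   0   5  10  15  20  25
  30  35  40  45  50  55]
-36  240  241  240  241  231  233  231  231  231  231  231  232  231  232  231  232  232  232  232  232  240  240  241  250
-31  257  256  256  256  255  256  256  256  255  255  255  255  255  255  255  256  255  256  255  256  256  256  256  256
-26  255  255  255  255  255  255  255  254  254  254  254  254  254  254  254  254  254  254  254  254  254  254  254  254
-21  241  240  240  240    1    1   14   63   64  242  242  242  242  242  242  242  242  242  242  242  241  242  242  241
-16    1  198  236  237    1    1   79   80   69   70  108  111  111  110  106   70   70   70   70   69  234  230  199    1
-11   77  196  231  231   76   76   80   80   70  107  111  113  113  114  110  102   70   70   70   70  228  225    1    2
-6   78   78  223  226   77   78   79   80   70  109  113  114  114  114  111  104   70   70   70   70  223  220    1    1
-1   78   78  220  220   7
[... 355 characters left out ...]
  1    0    0   -1   -1   63   64   62   -1   -1   -1   -1   -1   63   64   63   -1   -1   -1   -1    1    1
19   -1   -1   -1   -1   -1   -1   -1   63   64   64   -1   -1   -1   -1   -1   64   64   63   -1   -1   -1   -1    1    1
24    0    0    0    1    1   -1   -1   63   64   63   62   -1   -1   -1   62   63   63   61   -1   -1   -1   -1    1    1
29    1    1    1    1    1   -1   -1   -1   -1   62   62   62   62   62   62   61   -1   -1   -1   -1   -1    1    1    1
34    1    2    1    1    1   -1    2   -1   -1   62   62   62   62   61   62   61   -1   -1    1    1    1    1    1    1
1702 -24.990947357179873 9.589246088203517 -24.866138722345667 24.43454697393013 253.88581318086975
```

View pics/g2.png

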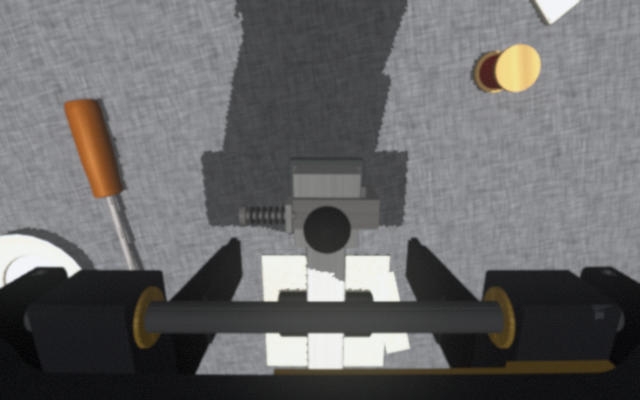

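The cause is the spring bracket: its top is at z≈80 and it sits 20–30 mm right of the knob, so the tips at 77 ran into it. I'll regrasp with the tips at about 86, just below the knob's equator.

>>> send_rows:
  series: "0.03 0 0.5 0 0 0;0 0 0.36 0 0 0;0 0 0 0 0 0;0 0 0 0 0 0"
  fingers: 1

```text
t: 5.62
eef_pos: [494.3, -165.6, 163.3]
tcp_rot: [3.141, -0.0, 2.944]
ft_force: [0.2, -0.4, -0.6]
opening: 1.001
grip_force: 0.0
```

>>> send_rows:
  series: "0 0 0 0 0 0;0 0 0 0 0 0;0 0 0 0 0 0;0 0 0 0 0 0;0 0 0 0 0 0"
  fingers: 0

```text
t: 6.25
eef_pos: [494.2, -165.6, 163.3]
tcp_rot: [3.142, 0.0, 2.944]
ft_force: [-0.1, 0.4, 0.5]
opening: 0.532
grip_force: 0.0
```

>>> send_rows:
  series: "0 0 0 0 0 0;0 0 0 0 0 0;0 0 0 0 0 0;0 0 0 0 0 0"

```text
t: 6.75
eef_pos: [494.4, -164.2, 163.2]
tcp_rot: [3.139, -0.0, 2.944]
ft_force: [5.1, 13.4, 1.8]
opening: 0.298
grip_force: 30.0
```

The knob is gripped at 0.298 × 95 ≈ 28 mm. Now I'll draw the latch to the left by about 14 mm.

>>> send_rows:
  series: "0 0.07 0 0 0 0;0 0.1 0 0 0 0;0 0.1 0 0 0 0;0 0 0 0 0 0;0 0 0 0 0 0"

```text
t: 7.38
eef_pos: [497.3, -150.4, 163.3]
tcp_rot: [-3.141, 0.0, 2.944]
ft_force: [-3.1, -7.4, 0.7]
opening: 0.298
grip_force: 30.0
```

The reaction is 8 N, which matches the spring at about 14 mm of travel, so the latch is drawn. Now I'll lift along the arc about the hinge, tilting the tool with the bar (2.75° per row, 8 rows).

>>> send_rows:
  series: "-0.09 0 -0.19 0 0.275 0;-0.09 0 -0.19 0 0.275 0;-0.09 0 -0.19 0 0.275 0;0 0 0 0 0 0"

```text
t: 7.88
eef_pos: [514.9, -154.1, 196.6]
tcp_rot: [-3.14, -0.145, 2.944]
ft_force: [-2.7, -7.9, -4.9]
opening: 0.298
grip_force: 30.0
```

>>> send_rows:
  series: "-0.09 0 -0.19 0 0.275 0;-0.09 0 -0.19 0 0.275 0;-0.09 0 -0.19 0 0.275 0;-0.09 0 -0.19 0 0.275 0;-0.09 0 -0.19 0 0.275 0"

```text
t: 8.5
eef_pos: [553.5, -162.0, 245.2]
tcp_rot: [-3.139, -0.387, 2.943]
ft_force: [-2.3, -8.2, -3.8]
opening: 0.302
grip_force: 30.0
```

>>> send_rows:
  series: "0 0 0 0 0 0;0 0 0 0 0 0;0 0 0 0 0 0;0 0 0 0 0 0;0 0 0 0 0 0"

```text
t: 9.12
eef_pos: [553.3, -162.0, 244.8]
tcp_rot: [-3.139, -0.385, 2.944]
ft_force: [-3.1, -7.0, -3.9]
opening: 0.304
grip_force: 30.0
```

Run:
```python
from h import *
s=env.state();print(s['t'],s['eef_pos'],s['tcp_rot'],s['ft_force'],s['grip_force'],abs(s['qvel']).max())
from scipy.spatial.transform import Rotation as Ro
print('knob~',s['eef_pos']+Ro.from_euler('xyz',s['tcp_rot']).apply([0,0,63.3]))
D=cam('side');cv2.imwrite('pics/up.png',cv2.resize(D['color'][120:320,220:420,::-1],None,fx=3,fy=3))
```

```text
9.125 [ 553.26031968 -161.96032137  244.8199625 ] [-3.13935854 -0.3852661   2.94355217] [-3.08313604 -7.03639606 -3.9061955 ] 29.999409914016724 0.00112431329952373
knob~ [ 529.9090204  -157.41863611  186.16009618]
```

View pics/up.png

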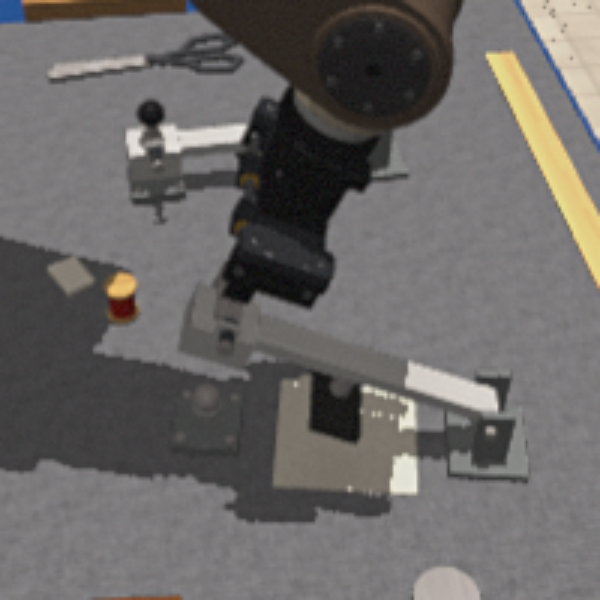

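The bar is up off its ball (bare ball at crop (205,397)), the nose is about 153 mm above the table, and everything is still. Handing in.

```bash
python3 -c "
from cell import env
print(env.job_done())"
```

```text
the job is handed in; nothing more can be done
None
```

The clamp with the white card (the one on the robot's right) is open, and the gripper is holding its bar still with the coupler about 153 mm above the table. I handed the job in at 9.1 s, but the interface gave no verdict back. My first grasp hit the spring bracket on this clamp with about 38 N through one finger, so I backed off and regripped higher. I did not touch the other clamp or anything else on the table.

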